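# Rescue a cross-threaded oil filler cap on a cylinder head

## Robot

A 6-joint arm with a two-finger parallel gripper is mounted at the origin on the work surface. World frame = base frame: x ahead of the robot, y to its left, z up, the work surface at z = 0. Lengths are in m, angles in rad, forces in N, time in s.
With the tool pointing down it reaches from about 0.375 to 0.975 m from the base axis. Payload 3.8 kg.
Tool frame: the origin (TCP) lies on the centre line of the jaws, within the pads' length; the fingertips stand 8 mm ahead of it and the grasp point (between the pads) lies 11 mm behind it; z points along the fingers, y is the line along which they close (so a half turn about z gives the same grasp; the last joint's range is limited). The gripper opens to 88 mm and grips with 3 to 60 N. Pads are 18 mm wide; open, the fingers measure 123 mm over their backs; the gripper's body (75 mm by 187 mm) begins 45 mm behind the grasp point.
Start: joints at [-1.17, 0.264, 1.604, -0, 1.274, -0.037], TCP at [0.286, -0.611, 0.247] pointing down, gripper open.
Joint ranges: [-2.63, 2.63], [-0.94, 2.18], [0.31, 2.57], [-1.31, 4.45], [0, 2.66], [-2.55, 2.55]. Speed limits (rad/s): [2.57, 2.57, 3.14, 3.14, 3.14, 3.14].

## Interface

Orientations are given as a 3x3 rotation matrix whose columns are the frame's x, y, z axes.
In Python, from station import r gives the robot as it stands.
- The arm moves only by the tool drive_tool, never from a script. Its argument "moves" is one flat list of numbers, 4 for each row, row after row: the shift along the tool's x, y, z in m, then the turn about the tool's z in units of 5 degrees (1.0 is 5 degrees). In form: [dx, dy, dz, yaw, dx, dy, dz, yaw, ...]. A call has 1 to 8 rows; each row is the pose to reach, as a shift and turn from the pose commanded when the call began, along the tool's axes at that moment; what a row does not reach only later rows make up. A row lasts 1/12 s, in which the tool goes at most 41.7 mm and 7.16 degrees, less where a joint would pass 70% of its speed; a pose out of reach is approached as far as the arm can. A call with a gripper value outside its range is refused whole. "grip" is the opening, from 0 (shut) to 1 (fully open), set as the call begins (left out, the last holds). The fingers move at their own pace and stop on an object; "grip_force" is the grip in N (left out, the last holds). Time passes only in rows, so rows that repeat a pose let the fingers close. It gives the time, the measured TCP pose, the force, the opening and the grip force at its end, in the units of the state.
- r.observe(): the state, without advancing time (a new reading comes with each control period).
- r.grab_frame(name): name is "scene" or "top" or "wrist"; returns (picture, depth): 400x640x3 uint8, red, green, blue; 400x640 float32, m along the optical axis (not along the pixel's ray), 0 where there is no reading.
- r.camera_model(name): a dict with "camera_matrix" (3x3 intrinsics, pixels), "R" (3x3) and "t" (3): a world point X has camera coordinates R X + t. Camera axes: x right, y down, z forward; pixel columns grow to the right and rows downward; lengths in m; the calibration is good to about 2 mm. A picture is of the moment at which its call begins: read the wrist's pose just before it. camera_model takes no time and is no camera call; for the wrist camera it gives the pose at the moment of the call.
- r.job_done(): hands the job in; it is judged then, once.
The state is a dict: "clock": time; "joint_positions": joint angles; "dq": joint speeds; "tau": joint torques, N m; "tcp_pos": TCP position; "tool_rot": TCP orientation; "wrist_force": force on the tool from outside, world axes, zero at the start; "moment": the same for the moment, N m; "opening": finger opening in m; "grip_force": force on a finger pad.
Only numpy, scipy, OpenCV 4.12 (cv2) and the standard library are available. Lean on these libraries where they do the work, as an engineer would, in place of code of your own. Each camera call takes 0.05 s, during which the arm holds its last target. There are 200 camera calls.

## Task

Someone has started the oil filler cap crooked in its neck on the cylinder head: without lifting it out, back it off anticlockwise by its grip bar until it drops level into the thread start, then run it in clockwise until its flange comes up solid on the metal rim of the neck and nip it up hand-tight, no more. Never screw it further in while it is crooked, leave the loose sockets, tools and bottles where they are, and let go of the cap when it is home.

Things in the scene. Friction and masses are not known exactly. Their poses are not given: they have to be found in the camera images.
- cap: Black oil filler cap, 0.14 kg, in the neck. Origin: centre of the underside of its round flange; z up its axis, x along its grip bar. Flange 58 mm across, 7 mm thick (z 0 to 7 mm). At the start it leans about 8 degrees along its bar (end +x low), origin 6 to 7 mm above the metal rim. Turned clockwise like that it goes a little further in, still crooked, and binds.
- cap_grip (a point): Middle of the cap's upright grip bar, 19 mm above the cap's origin. The bar is 50 mm long (cap's x), 16 mm wide (y) and 24 mm tall (7 to 31 mm above the origin), the same both ways round. With the fingers round it leaving a millimetre or two of play, or pinching lightly, the cap can rise, drop and level between them by its own weight.
- cap_lugs (a point): Point on the cap's axis 9.8 mm below its origin, on the 35 mm stem, at the height of its two thread lugs, which are under the two ends of the bar (+x and -x) and reach out to 23.4 mm radius, 45 degrees long, 2.6 mm thick. At the start the -x lug stands one thread (6 mm) higher than the +x lug.
- engine: The cylinder head with its grey cast valve cover, fixed on the bench on timber packers. Origin at bench level under its middle; 430 mm long along its own y, 165 mm wide along x; the flat top of the cover is 160 mm above the bench. The filler neck stands on the cover, 105 mm along +y from the origin: aluminium, 64 mm across, 26 mm high. Other features of the cover top are at most 5 mm high.
- neck (a point): Point on the upright axis of the filler neck at the height of its metal rim, 186 mm above the bench. The bore is 48.8 mm across.
- neck_thread (a point): Point on the neck's axis 2 mm below the rim: top of its oiled right-hand two-start thread, lead 12 mm a turn (1.9 mm per rad), same every half turn; where it starts is not told. Backed off 0.7 to 1.3 rad anticlockwise, the crooked cap climbs 1 to 2 mm, then its high lug falls off the thread start: the origin drops 2.6 mm to 5 mm above the rim, level.
- neck_seat (a point): Same point as neck: the rim as seat. Clockwise from the drop the cap turns freely, then squeezes the O-ring, and comes up solid on the metal 2.9 to 4.2 rad after the drop (origin at rim height). There the turning effort climbs from about 0.1 N m within 0.1 rad. Hand-tight is 0.12 to 0.3 N m about the axis; over 0.4 N m is too much. Let go, it stays tight.
- seal: Black rubber O-ring in the neck's rim, 60 mm across; origin at its centre, 0.5 mm above the metal rim. It stands 2.2 mm proud of the rim, springs down flush with it (4 N per mm), and does not turn.
- socket_deep: Bystander: steel socket, 25 mm across, 50 mm tall, standing on the valve cover 12 to 17 cm from the neck. Origin under its centre.
- socket_wide: Bystander: steel socket, 33 mm across, 36 mm tall, standing on the valve cover farther along. Origin under its centre.
- socket_black: Bystander: dark impact socket, 30 mm across, 60 mm tall, on the bench to the left. Origin under its centre.
- ratchet: Bystander: ratchet handle, 220 mm long, 32 mm tall, lying on the bench to the left. Origin near its middle.
- spanner: Bystander: steel spanner, 190 mm long, lying on the bench to the right. Origin under its middle.
- parts_tray: Bystander: steel tray with bolts, 200 x 130 x 28 mm, on the bench to the left. Origin under its centre.
- oil_bottle: Bystander: black one-litre oil bottle, 62 x 105 mm, 220 mm tall, on the bench to the right. Origin under its centre.
- spray_can: Bystander: white spray can, 65 mm across, 210 mm tall, on the bench to the right. Origin under its centre.
Not all that is in view belongs to the job. Of the things shaped like the cap, the black one is meant.

How it is judged:
By the outcome, as a careful person would: the job done as asked, in the order asked, and still so for the second after the job is handed in, with the robot touching nothing.
It also fails if it takes over 70 s, if anything falls off the work surface, if the arm or the gripper's body presses on something with over 40 N, if the wrist force passes 120 N, or if a joint passes its speed limit or range.

## Working session

There is one attempt and no reset: what is moved stays moved. The work goes in short steps, Python scripts to look and compute and a tool call to move; the robot and the scene stay as the last step left them, time stands still between calls to the robot, and variables do not carry over. Pictures are saved under pics/ and viewed, at most 10 in all, crops included, and the job is handed in when it is done.

Besides the shell and the picture viewer there is one more tool, called in YAML: its name, and indented under it one key for each argument. drive_tool: Moves the arm, as the interface text tells. Its arguments: {"type":"object","properties":{"moves":{"type":"array","items":{"type":"number"}},"grip":{"type":"number"},"grip_force":{"type":"number"}},"required":["moves"]}

```bash
mkdir -p pics
python3 - <<'E'
from station import r
import cv2,numpy as np
for n in("scene","top"):
    p,d=r.grab_frame(n); cv2.imwrite(f"pics/{n}0.png",p[:,:,::-1]); np.save(f"{n}_d.npy",d);np.save(f"{n}_p.npy",p)
    m=r.camera_model(n); print(n,m)
print(r.observe())
a=cv2.imread("pics/scene0.png");b=cv2.imread("pics/top0.png")
E
```

```text
scene {'camera_matrix': array([[438.52685926,   0.        , 314.68124589],
       [  0.        , 438.52685926, 202.07823844],
       [  0.        ,   0.        ,   1.        ]]), 'R': array([[-0.88160268,  0.4717604 ,  0.0147929 ],
       [ 0.23623826,  0.46816997, -0.85147423],
       [-0.40861741, -0.74716732, -0.52418776]]), 't': array([0.50318739, 0.00661121, 1.62443384])}
top {'camera_matrix': array([[420.46384709,   0.        , 316.19591455],
       [  0.        , 420.46384709, 202.79850946],
       [  0.        ,   0.        ,   1.        ]]), 'R': array([[ 0.01916745, -0.9998103 , -0.0034604 ],
       [-0.99247466, -0.01860793, -0.12102807],
       [ 0.12094072,  0.00575416, -0.99264305]]), 't': array([-0.02853006,  0.55467122,  1.38949088])}
{'clock': 0.1, 'joint_positions': array([-1.16994284e+00,  2.64701891e-01,  1.60521508e+00, -2.31691534e-05,
        1.27369608e+00, -3.68591733e-02]), 'dq': array([ 0.00086146, -0.00049573, -0.00240372, -0.00156309, -0.00037832,
       -0.00117586]), 'tau': array([ 1.99041115e-04, -5.03617501e+01, -3.58071542e+01,  7.30083813e-02,
        2.32870382e-02, -6.72741658e-05]), 'tcp_pos': array([ 0.28588773, -0.61078842,  0.24550834]), 'tool_rot': array([[ 9.05720700e-01,  4.23874227e-01, -8.08763903e-04],
       [ 4.23874995e-01, -9.05718808e-01,  1.85158821e-03],
       [ 5.23278415e-05, -2.01983656e-03, -9.99997959e-01]]), 'wrist_force': array([ 0.44341236, -0.40903221,  0.0877024 ]), 'moment': array([ 0.00368054,  0.0018404 , -0.02527842]), 'grip_force': 0.0, 'opening': 0.08795072292939572}
```

View pics/scene0.png

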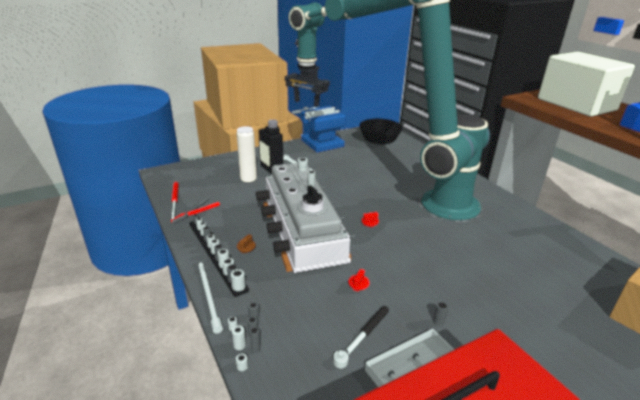

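View pics/top0.png

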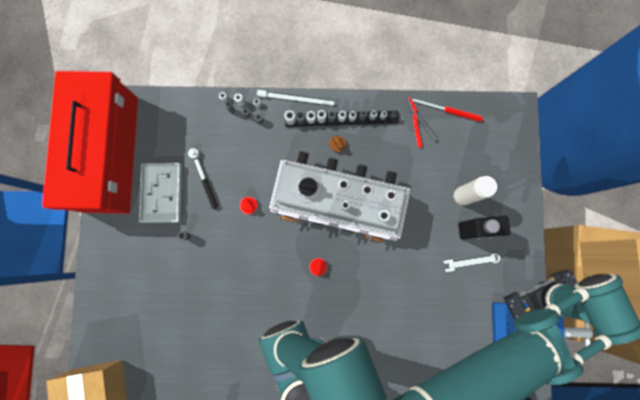

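Cap-shaped things in the top view: black in the neck at (308,187), red at (249,206) and (318,267), and brown at (338,144). The black one stands on the grey cover and fits the description. In the scene view it is at (313,195). Next I'll measure it and check it in an enlarged crop.

```bash
cat > h.py <<'E'
import numpy as np,cv2
from station import r
def ray(m,u,v,z):
    K,R,t=m["camera_matrix"],m["R"],m["t"]; c=-R.T@t
    d=R.T@np.linalg.solve(K,[u,v,1.]); return c+d*(z-c[2])/d[2]
def proj(m,X):
    q=m["camera_matrix"]@(m["R"]@np.asarray(X)+m["t"]); return q[:2]/q[2]
E
python3 - <<'E'
from h import *
p=np.load("top_p.npy");d=np.load("top_d.npy");m=r.camera_model("top")
g=p.max(2); mk=((g<60)).astype(np.uint8); roi=np.zeros_like(mk); roi[170:205,292:326]=1
n,l,s,c=cv2.connectedComponentsWithStats(mk*roi)
for i in range(1,n):
    if s[i,4]>20: print(s[i],c[i],ray(m,*c[i],.198), 'depth z:',)
ys,xs=np.where(l==1+np.argmax(s[1:,4])); K=m["camera_matrix"];D=d[ys,xs]
P=np.c_[(xs-K[0,2])/K[0,0]*D,(ys-K[1,2])/K[1,1]*D,D]; W=(P-m["t"])@m["R"]
print("z pct",np.percentile(W[:,2],[5,25,50,75,95])); hi=W[W[:,2]>.207]; print(len(hi),hi.mean(0)); 
h=hi[:,:2]-hi[:,:2].mean(0); w,v=np.linalg.eigh(np.cov(h.T)); print(w**.5,v)
a=cv2.resize(p[165:210,285:400],None,fx=6.5,fy=6.5,interpolation=2)
sp=np.load("scene_p.npy"); b=cv2.resize(sp[150:230,260:375],None,fx=6.5,fy=6.5,interpolation=2)[:300]
b=cv2.resize(sp[165:215,260:375],None,fx=6.5,fy=6.5,interpolation=2)
cv2.imwrite("pics/crop1.png",np.vstack([a,b])[:600,:,::-1])
E
```

```text
[300 179  17  16 217] [307.81105991 186.42857143] [0.58416737 0.00718251 0.198     ] depth z:
z pct [0.19470794 0.19929711 0.20342261 0.22225923 0.22777036]
101 [0.58060258 0.00484324 0.24630679]
[0.01331336 0.02917326] [[ 0.20838854 -0.97804612]
 [-0.97804612 -0.20838854]]
```

View pics/crop1.png

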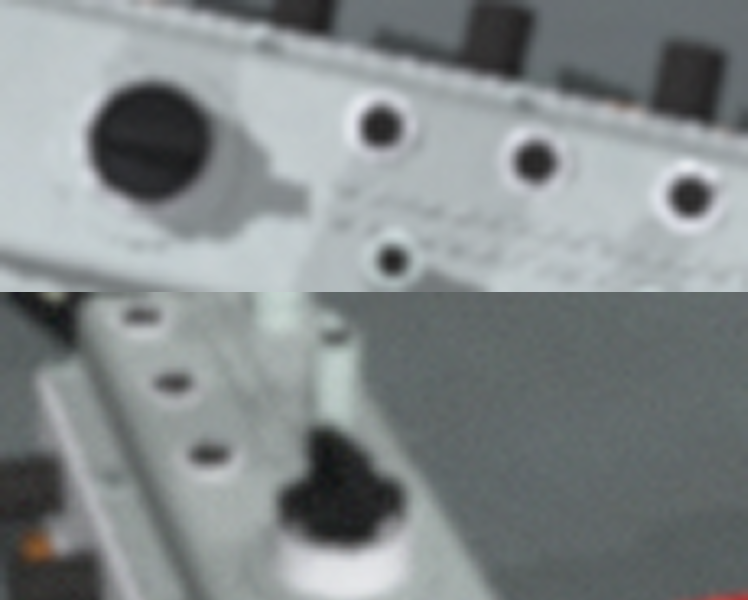

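The crop confirms it. The black cap sits tilted in the aluminium neck at top (308,187), and its bar runs roughly left-right in the top view, along world y. I'll raise the tool and move over it for a close wrist view.

drive_tool:
  moves: [0,0,-0.08,0,0,0,-0.17,0,0,0,-0.17,-2,0,0,-0.17,-4,0.1,-0.08,-0.17,-6,0.2,-0.16,-0.17,-8,0.3,-0.24,-0.17,-10,0.4,-0.32,-0.17,-12]
  grip: 1

```text
clock: 0.77
tcp_pos: [0.3601, -0.4604, 0.4151]
tool_rot: [[0.369, 0.929, 0.0], [0.929, -0.369, 0.0], [0.0, -0.0, -1.0]]
wrist_force: [1.2, -0.5, 0.3]
opening: 0.0878
grip_force: 0.0
```

Run:
```python
from h import *
s=r.observe();m=r.camera_model("wrist");c=-m["R"].T@m["t"]
print(s["tcp_pos"],s["tool_rot"],s["joint_positions"]); T=s["tool_rot"]
print("cam in tool",T.T@(c-s["tcp_pos"]), T.T@m["R"].T)
print("to go tool axes",T.T@(np.array([.584,.007,.42])-s["tcp_pos"]))
```

```text
[ 0.36014303 -0.46041136  0.41509749] [[ 3.69027714e-01  9.29418390e-01  4.90113500e-05]
 [ 9.29418334e-01 -3.69027710e-01  3.30941958e-04]
 [ 3.25670088e-04 -7.65747071e-05 -9.99999944e-01]] [-9.49734253e-01  3.53763455e-02  1.56140074e+00  2.32510909e-04
  1.54505619e+00 -5.71777576e-01]
cam in tool [ 7.54382578e-02 -4.26120956e-05 -1.38684246e-01] [[-6.57711713e-04 -9.56423879e-01 -2.91981046e-01]
 [ 9.99999522e-01 -8.40145808e-04  4.99430069e-04]
 [-7.22973495e-04 -2.91980578e-01  9.56423975e-01]]
to go tool axes [ 0.51703171  0.03556866 -0.00473685]
```

drive_tool:
  moves: [0.08,0.005,0,-1,0.16,0.01,0,-2,0.24,0.015,0,-3,0.32,0.02,0,-4,0.4,0.025,0.02,-4.3,0.44,0.03,0.04,-4.3,0.48,0.035,0.06,-4.3,0.5,0.035,0.08,-4.3]

```text
clock: 1.43
tcp_pos: [0.5043, -0.1628, 0.3852]
tool_rot: [[0.008, 1.0, 0.001], [1.0, -0.008, -0.001], [-0.001, 0.001, -1.0]]
wrist_force: [1.3, -0.6, -0.3]
opening: 0.0881
grip_force: 0.0
```

Run:
```python
from h import *
s=r.observe();T=s["tool_rot"]
print(s["tcp_pos"],s["dq"],s["joint_positions"]); 
print("to go tool axes",T.T@(np.array([.584,.007,.34])-s["tcp_pos"]),np.degrees(np.arctan2(T[1,1],T[0,1])))
```

```text
[ 0.50427878 -0.16278751  0.38517934] [ 0.90663776  0.13579904  0.14101285 -0.0041775  -0.26918891  0.9001054 ] [-3.59263616e-01 -6.95663485e-02  1.71764342e+00  7.03915804e-06
  1.49199729e+00 -3.51571119e-01]
to go tool axes [0.17041911 0.07834817 0.04520328] -0.44075796528605815
```

drive_tool:
  moves: [0.035,0.015,0.01,0,0.07,0.03,0.02,0,0.105,0.05,0.03,0,0.135,0.065,0.04,0,0.135,0.065,0.04,0,0.135,0.065,0.04,0]

```text
clock: 1.93
tcp_pos: [0.5694, -0.0286, 0.3431]
tool_rot: [[0.004, 1.0, -0.003], [1.0, -0.004, 0.0], [0.0, -0.003, -1.0]]
wrist_force: [-0.3, -0.5, 0.4]
opening: 0.0883
grip_force: 0.0
```

Run:
```python
from h import *
m=r.camera_model("wrist");s=r.observe();p,d=r.grab_frame("wrist");np.savez("w1.npz",p=p,d=d,K=m["camera_matrix"],R=m["R"],t=m["t"])
print(s["tcp_pos"],np.abs(s["dq"]).max(),s["joint_positions"],s["wrist_force"],s["moment"]);print(proj(m,[.584,.007,.198]))
cv2.imwrite("pics/w1.png",p[:,:,::-1])
```

```text
[ 0.56938537 -0.02858911  0.34314587] 0.04563548384327694 [-9.36929644e-02  2.22910880e-02  1.70254258e+00 -2.87138432e-04
  1.42016152e+00 -8.94893660e-02] [-0.27604236 -0.4573079   0.39378433] [ 0.00406541 -0.10194431 -0.01823638]
[335.38335753 150.2677636 ]
```

View pics/w1.png

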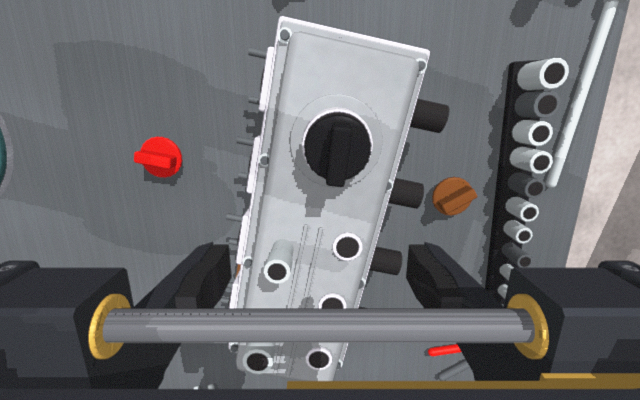

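The wrist view shows the black cap in the neck at about (338,147), with its bar running from (340,120) to (338,185), nearly along tool x. The sockets are further down, at (277,270) and (347,245). Next I'll measure the bar from the depth image.

```bash
cat >> h.py <<'E'
def cap(look="wrist",c0=(.584,.008)):
    m=r.camera_model(look);s=r.observe();p,d=r.grab_frame(look)
    v,u=np.mgrid[:400,:640];K=m["camera_matrix"]
    P=np.stack([(u-K[0,2])/K[0,0]*d,(v-K[1,2])/K[1,1]*d,d],-1);W=(P-m["t"])@m["R"]
    near=(d>0)&(np.hypot(W[...,0]-c0[0],W[...,1]-c0[1])<.045)&(W[...,2]>.18)
    return s,p,W,near
E
python3 - <<'E'
from h import *
s,p,W,near=cap()
dark=p.max(2)<75
top=near&dark&(W[...,2]>.2115)&(W[...,2]<.24); fl=near&dark&(W[...,2]>.19)&(W[...,2]<.21)
for n,k in(("bar",top),("flange",fl)):
    Q=W[k];print(n,len(Q),Q.mean(0),np.percentile(Q,[3,50,97],axis=0).round(4).tolist())
Q=W[top].astype(np.float32);rc=cv2.minAreaRect(Q[:,:2]*1000);print(rc);print(cv2.boxPoints(rc).round(1).tolist())
A=np.c_[Q[:,:2]-Q[:,:2].mean(0),np.ones(len(Q))];print("bar plane",np.linalg.lstsq(A,Q[:,2],rcond=None)[0])
Q=W[fl];A=np.c_[Q[:,:2]-[.584,.008],np.ones(len(Q))];print("fl plane",np.linalg.lstsq(A,Q[:,2],rcond=None)[0],cv2.minEnclosingCircle((Q[:,:2]*1000).astype(np.float32)))
wh=near&~dark&(W[...,2]<.189)&(W[...,2]>.183);print("rim z",np.median(W[wh][:,2]),wh.sum(), cv2.minEnclosingCircle((W[wh][:,:2]*1000).astype(np.float32)))
g=p[80:215,270:405].astype(float)*2.2;cv2.imwrite("pics/w1c.png",cv2.resize(g.clip(0,255).astype(np.uint8),(590,590),interpolation=2)[:,:,::-1])
E
```

```text
bar 1255 [0.58522457 0.00718913 0.22312927] [[0.5772, -0.0176, 0.2161], [0.5852, 0.0078, 0.2234], [0.5935, 0.0296, 0.2271]]
flange 2250 [0.58465761 0.01123157 0.20014065] [[0.5597, -0.014, 0.1959], [0.5785, 0.0113, 0.2003], [0.6108, 0.0347, 0.2038]]
((585.3603515625, 5.520639419555664), (51.24052429199219, 16.044147491455078), 84.15682983398438)
[[574.7999877929688, -19.100000381469727], [590.7000122070312, -20.799999237060547], [595.9000244140625, 30.200000762939453], [580.0, 31.799999237060547]]
bar plane [0.09541534 0.07634865 0.22312928]
fl plane [0.01895776 0.12749782 0.19971617] ((586.0739135742188, 8.410637855529785), 29.852529525756836)
rim z 0.18702493089372976 370 ((586.0706176757812, 10.005949020385742), 31.85538101196289)
```

View pics/w1c.png

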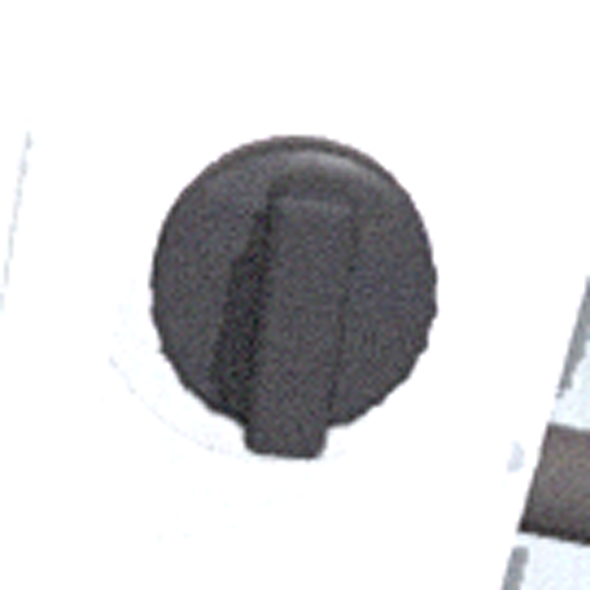

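Measured:

| Item | Value | Check |
|---|---|---|
| Bar size | 51 x 16 mm | matches |
| Bar yaw | 84° | – |
| Low end | -y end, tilt about 7° | matches "8 degrees, one end low" |
| Neck axis | (0.586, 0.010) | – |
| Origin height | about 6.7 mm above the rim | within 6 to 7 mm |

The next move goes to a hover above the cap.

drive_tool:
  moves: [0.02,0.008,0.02,0.5,0.038,0.0165,0.05,1.1,0.038,0.0165,0.08,1.1,0.038,0.0165,0.09,1.1,0.038,0.0165,0.09,1.1,0.038,0.0165,0.09,1.1,0.038,0.0165,0.09,1.1]
  grip: 0.5
  grip_force: 5

```text
clock: 2.62
tcp_pos: [0.5875, 0.0065, 0.2574]
tool_rot: [[0.105, 0.994, 0.003], [0.994, -0.105, -0.0], [0.0, 0.003, -1.0]]
wrist_force: [0.2, 0.4, -0.4]
opening: 0.0448
grip_force: 0.0
```

```bash
cat >> h.py <<'E'
def st(g=(.586,.0095,.2125),yaw=84.2):
    s=r.observe();T=s["tool_rot"]
    y=np.degrees(np.arctan2(T[1,0],T[0,0]))
    print("clk",round(s["clock"],2),"tcp",s["tcp_pos"].round(4),"xyaw %.2f"%y,"q6 %.3f"%s["joint_positions"][5],"open",round(s["opening"]*1e3,2),"gf",round(s["grip_force"],2),"F",s["wrist_force"].round(2),"M",s["moment"].round(3),"dq",np.abs(s["dq"]).max().round(3))
    print("togo",(T.T@(np.array(g)-s["tcp_pos"])).round(4),"yaw units",round((y-yaw)/5,2)); return s
E
python3 -c "
from h import *
st()"
```

```text
clk 2.62 tcp [0.5875 0.0065 0.2574] xyaw 83.97 q6 0.074 open 44.82 gf 0.0 F [ 0.23  0.37 -0.39] M [-0.02  -0.092 -0.06 ] dq 0.013
togo [ 0.0028 -0.002   0.0449] yaw units -0.05
```

drive_tool:
  moves: [0.003,-0.0015,0.015,0,0.003,-0.0015,0.03,0,0.003,-0.0015,0.045,0,0.003,-0.0015,0.045,0,0.003,-0.0015,0.045,0,0.003,-0.0015,0.045,0]

```text
clock: 3.12
tcp_pos: [0.5865, 0.0104, 0.2123]
tool_rot: [[0.104, 0.995, 0.003], [0.995, -0.104, -0.0], [0.0, 0.003, -1.0]]
wrist_force: [-0.7, -0.4, 0.5]
opening: 0.0442
grip_force: 0.0
```

```bash
python3 -c "
from h import *
st()"
```

```text
clk 3.12 tcp [0.5865 0.0104 0.2123] xyaw 84.03 q6 0.079 open 44.23 gf 0.0 F [-0.69 -0.45  0.52] M [-0.032 -0.082 -0.016] dq 0.005
togo [-0.0009 -0.0004 -0.0002] yaw units -0.03
```

drive_tool:
  moves: [0,0,0,0,0,0,0,0,0,0,0,0,0,0,0,0,0,0,0,0,0,0,0,0]
  grip: 0.2
  grip_force: 5

```text
clock: 3.62
tcp_pos: [0.5853, 0.0108, 0.21]
tool_rot: [[0.103, 0.995, 0.0], [0.995, -0.103, 0.0], [0.0, 0.0, -1.0]]
wrist_force: [0.6, 0.1, -0.6]
opening: 0.0177
grip_force: 0.0
```

```bash
python3 -c "
from h import *
st()"
```

```text
clk 3.62 tcp [0.5853 0.0108 0.21  ] xyaw 84.06 q6 0.080 open 17.69 gf 0.0 F [ 0.6   0.14 -0.61] M [ 0.024 -0.039  0.006] dq 0.002
togo [-0.0012  0.0008 -0.0025] yaw units -0.03
```

drive_tool:
  moves: [0,0,-0.003,-1,0,0,-0.003,-2,0,0,-0.003,-3,0,0,-0.003,-4,0,0,-0.003,-5,0,0,-0.003,-6,0,0,-0.003,-7,0,0,-0.003,-7]

```text
clock: 4.28
tcp_pos: [0.5855, 0.0107, 0.2133]
tool_rot: [[-0.488, 0.873, 0.001], [0.873, 0.488, -0.0], [-0.0, 0.0, -1.0]]
wrist_force: [-0.3, -0.6, 1.0]
opening: 0.0177
grip_force: 0.0
```

```bash
cat >> h.py <<'E'
def level():
    s,p,W,near=cap(c0=(.586,.010)); dark=p.max(2)<75
    fl=near&dark&(W[...,2]>.185)&(W[...,2]<.2085); Q=W[fl]
    A=np.c_[Q[:,:2]-[.586,.010],np.ones(len(Q))]; k=np.linalg.lstsq(A,Q[:,2],rcond=None)[0]
    res=np.abs(A@k-Q[:,2])<.0015; k=np.linalg.lstsq(A[res],Q[res,2],rcond=None)[0]
    print("flange n",res.sum(),"slope",k[:2].round(3),"top z",k[2].round(4)); return p
E
python3 -c "
from h import *
st();p=level();cv2.imwrite('pics/w2.png',p[:,:,::-1])"
```

```text
clk 4.28 tcp [0.5855 0.0107 0.2133] xyaw 119.18 q6 -0.533 open 17.75 gf 0.02 F [-0.34 -0.59  0.95] M [-0.048 -0.138  0.018] dq 0.134
togo [-0.0013 -0.0002  0.0008] yaw units 7.0
flange n 486 slope [ 0.064 -0.053] top z 0.2018
```

View pics/w2.png

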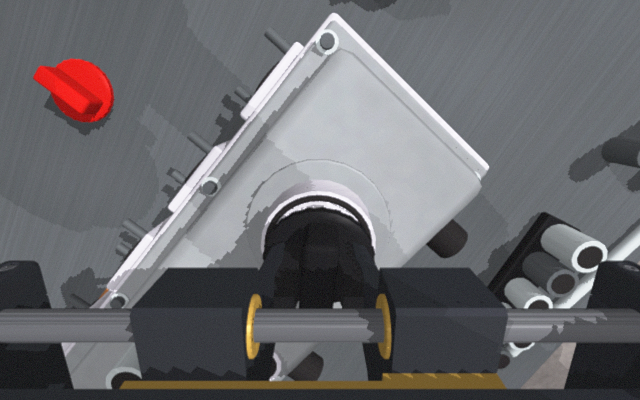

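The view shows the cap's far edge at (315,205), with the bright rim under it, turning along with the fingers. I'll track the height of that visible edge, which is the high end of the bar.

```bash
cat >> h.py <<'E'
def edge():
    s,p,W,near=cap(c0=(.586,.010)); dark=p.max(2)<75; T=s["tool_rot"]
    L=(W-np.array([.586,.010,0]))@T
    for a,b in((14,20),(20,25),(25,29)):
        k=near&dark&(L[...,0]>a/1e3)&(L[...,0]<b/1e3)&(abs(L[...,1])<.018)&(W[...,2]<.213)
        print((a,b),k.sum(),"z",np.percentile(W[k][:,2],[20,50,80]).round(4) if k.sum() else None)
    # bar yaw from points above the flange on the far end
    return p
E
python3 -c "
from h import *
edge()"
```

```text
(14, 20) 492 z [0.2027 0.2035 0.2041]
(20, 25) 947 z [0.2017 0.2035 0.2055]
(25, 29) 388 z [0.1882 0.1894 0.2019]
```

drive_tool:
  moves: [0,0,0,-1,0,0,0,-2,0,0,0,-2,0,0,0,-2]

```text
clock: 4.72
tcp_pos: [0.5851, 0.0108, 0.2127]
tool_rot: [[-0.627, 0.779, -0.001], [0.779, 0.627, 0.0], [0.0, -0.0, -1.0]]
wrist_force: [0.4, 0.2, 0.0]
opening: 0.0176
grip_force: 0.1
```

```bash
python3 -c "
from h import *
st();edge()"
```

```text
clk 4.72 tcp [0.5851 0.0108 0.2127] xyaw 128.84 q6 -0.702 open 17.6 gf 0.06 F [0.36 0.2  0.01] M [ 0.015 -0.13  -0.028] dq 0.003
togo [-0.0016 -0.0001  0.0002] yaw units 8.93
(14, 20) 494 z [0.2031 0.2039 0.2045]
(20, 25) 944 z [0.202  0.2038 0.2054]
(25, 29) 389 z [0.1883 0.1893 0.202 ]
```

drive_tool:
  moves: [0,0,-0.001,-1,0,0,-0.001,-2,0,0,-0.001,-2,0,0,-0.001,-2]

```text
clock: 5.1
tcp_pos: [0.5851, 0.0108, 0.2137]
tool_rot: [[-0.753, 0.658, -0.0], [0.658, 0.753, 0.0], [0.0, -0.0, -1.0]]
wrist_force: [-0.5, -1.1, -0.1]
opening: 0.0177
grip_force: 0.1
```

```bash
python3 -c "
from h import *
st();edge()"
```

```text
clk 5.1 tcp [0.5851 0.0108 0.2137] xyaw 138.83 q6 -0.876 open 17.66 gf 0.09 F [-0.48 -1.13 -0.09] M [ 0.03  -0.133 -0.029] dq 0.004
togo [-0.0015 -0.0004  0.0012] yaw units 10.93
(14, 20) 416 z [0.1983 0.1988 0.1993]
(20, 25) 824 z [0.1975 0.1988 0.2059]
(25, 29) 646 z [0.1888 0.1962 0.1979]
```

drive_tool:
  moves: [0,0,0,-1,0,0,0,-2,0,0,0,-2,0,0,0,-2]

```text
clock: 5.48
tcp_pos: [0.5854, 0.0108, 0.214]
tool_rot: [[-0.856, 0.518, 0.0], [0.518, 0.856, 0.0], [-0.0, 0.0, -1.0]]
wrist_force: [-0.2, 0.1, 0.3]
opening: 0.0176
grip_force: 0.0
```

```bash
python3 -c "
from h import *
st();edge()"
```

```text
clk 5.48 tcp [0.5854 0.0108 0.214 ] xyaw 148.82 q6 -1.051 open 17.58 gf 0.0 F [-0.17  0.12  0.34] M [ 0.005 -0.089 -0.003] dq 0.002
togo [-0.0012 -0.0008  0.0015] yaw units 12.92
(14, 20) 419 z [0.1985 0.199  0.1996]
(20, 25) 886 z [0.1973 0.1989 0.2057]
(25, 29) 627 z [0.1886 0.1946 0.1978]
```

The cap dropped: the high edge fell from 0.2039 to 0.1988. That 5 mm matches 2.6 mm plus levelling, with the flange top at about 0.198. It is level now, so I'll run it in clockwise, following it down.

drive_tool:
  moves: [0,0,0,1,0,0,0,2,0,0,0,3,0,0,0.001,4,0,0,0.001,5,0,0,0.001,6,0,0,0.001,6,0,0,0.001,6]

```text
clock: 6.2
tcp_pos: [0.5853, 0.0108, 0.2129]
tool_rot: [[-0.486, 0.874, -0.0], [0.874, 0.486, -0.0], [0.0, -0.0, -1.0]]
wrist_force: [0.4, -0.1, 1.0]
opening: 0.0178
grip_force: 0.0
```

Run:
```python
from h import *
st()
s,p,W,near=cap(c0=(.586,.010));dark=p.max(2)<75;L=(W-np.array([.586,.010,0]))@s["tool_rot"]
k=near&dark&(L[...,0]>.008)&(L[...,0]<.027)&(abs(L[...,1])>.009)&(W[...,2]<.203)&(W[...,2]>.19)
Q=L[k];A=np.c_[Q[:,:2],np.ones(len(Q))];c=np.linalg.lstsq(A,-Q[:,2],rcond=None)[0]
g=abs(A@c+Q[:,2])<.001;print("slope tool x,y,z0",np.linalg.lstsq(A[g],-Q[g,2],rcond=None)[0].round(4),g.sum())
edge()
# side view from scene cam
p,_=r.grab_frame("scene");cv2.imwrite("pics/s2.png",cv2.resize(p[150:230,255:375],(720,480),interpolation=2)[:,:,::-1])
```

```text
clk 6.2 tcp [0.5853 0.0108 0.2129] xyaw 119.09 q6 -0.532 open 17.77 gf 0.0 F [ 0.41 -0.15  1.01] M [-0.021 -0.102 -0.034] dq 0.017
togo [-0.0014  0.      0.0004] yaw units 6.98
slope tool x,y,z0 [-0.1067 -0.0017  0.1995] 1223
(14, 20) 413 z [0.1979 0.1984 0.1988]
(20, 25) 874 z [0.1968 0.1983 0.2057]
(25, 29) 604 z [0.1888 0.195  0.1972]
```

View pics/s2.png

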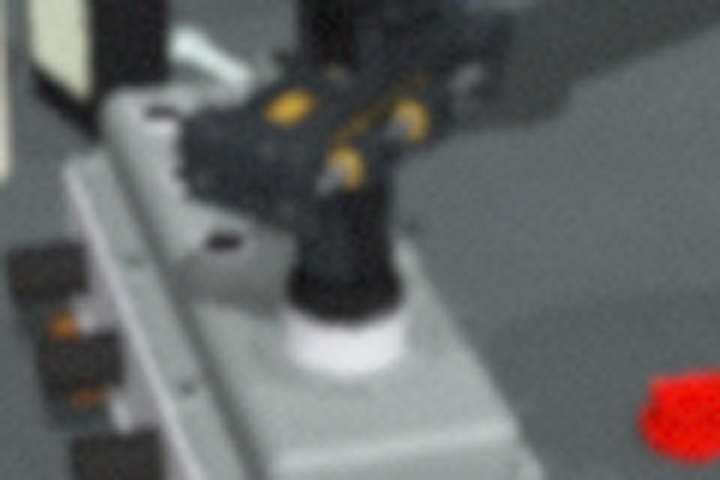

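The scene crop shows the fingers round the bar and the flange looking level on the neck, at about (345,300). I'll redo the slope check using only flange-top pixels.

Run:
```python
from h import *
s,p,W,near=cap(c0=(.586,.010));dark=p.max(2)<75;L=(W-np.array([.586,.010,0]))@s["tool_rot"]
R=np.hypot(L[...,0],L[...,1])
for a in range(6,28,2):
    k=near&dark&(L[...,0]>a/1e3)&(L[...,0]<a/1e3+.002)&(abs(L[...,1])>.010)&(R<.027)&(W[...,2]<.205)
    z=W[k][:,2]; print(a,k.sum(),np.percentile(z,[10,50,90]).round(4) if k.sum()>3 else '')
```

```text
6 106 [0.1976 0.1983 0.199 ]
8 207 [0.1975 0.1985 0.1991]
10 212 [0.1976 0.1984 0.1991]
12 184 [0.1976 0.1983 0.1989]
14 183 [0.1974 0.1983 0.1991]
16 155 [0.1976 0.1983 0.1992]
18 135 [0.1973 0.1983 0.1992]
20 117 [0.1972 0.1981 0.199 ]
22 76 [0.1969 0.1979 0.1987]
24 10 [0.1964 0.1973 0.1982]
26 0
```

The flange is flat to within 0.2 mm, so the cap is level. I'll continue clockwise.

drive_tool:
  moves: [0,0,0,1,0,0,0,2,0,0,0,3,0,0,0,4,0,0,0.001,5,0,0,0.001,6,0,0,0.001,7,0,0,0.001,8]

```text
clock: 7.07
tcp_pos: [0.5852, 0.0107, 0.2118]
tool_rot: [[0.194, 0.981, -0.0], [0.981, -0.194, -0.0], [-0.0, -0.0, -1.0]]
wrist_force: [-0.5, 0.7, -0.7]
opening: 0.0175
grip_force: 0.2
```

drive_tool:
  moves: [0,0,0,1,0,0,0.001,2,0,0,0.001,3,0,0,0.001,4,0,0,0.001,5,0,0,0.001,6,0,0,0.001,7,0,0,0.001,8]

```text
clock: 7.73
tcp_pos: [0.5853, 0.0108, 0.2109]
tool_rot: [[0.779, 0.627, 0.0], [0.627, -0.779, 0.0], [0.0, 0.0, -1.0]]
wrist_force: [-0.5, 0.3, -0.5]
opening: 0.0174
grip_force: 0.3
```

```bash
python3 -c "
from h import *
st();edge()"
```

```text
clk 7.73 tcp [0.5853 0.0108 0.2109] xyaw 38.84 q6 0.869 open 17.35 gf 0.29 F [-0.54  0.31 -0.48] M [-0.023 -0.057 -0.007] dq 1.038
togo [-0.0003  0.0014 -0.0016] yaw units -9.07
(14, 20) 430 z [0.1952 0.1958 0.1962]
(20, 25) 967 z [0.1942 0.1959 0.2052]
(25, 29) 513 z [0.1885 0.1917 0.1944]
```

drive_tool:
  moves: [0,0,0.001,1,0,0,0.001,2,0,0,0.001,3,0,0,0.002,4,0,0,0.002,5,0,0,0.002,6,0,0,0.002,7,0,0,0.002,7]
  grip_force: 8

```text
clock: 8.45
tcp_pos: [0.5855, 0.0107, 0.2092]
tool_rot: [[0.998, 0.071, 0.001], [0.071, -0.998, -0.0], [0.001, 0.0, -1.0]]
wrist_force: [-0.0, 0.4, 0.1]
opening: 0.0175
grip_force: 0.1
```

```bash
python3 -c "
from h import *
st();edge()"
```

```text
clk 8.45 tcp [0.5855 0.0107 0.2092] xyaw 4.05 q6 1.476 open 17.54 gf 0.15 F [-0.04  0.36  0.11] M [-0.056 -0.026 -0.004] dq 0.125
togo [ 0.0004  0.0012 -0.0033] yaw units -16.03
(14, 20) 429 z [0.1947 0.1952 0.1957]
(20, 25) 968 z [0.1939 0.1953 0.2055]
(25, 29) 525 z [0.1883 0.192  0.194 ]
```

The cap is now resting on the O-ring, and the final tightening could run past the wrist's range. I'll open, lift clear, turn back half a turn and regrasp.

drive_tool:
  moves: [0,0,0,0,0,0,0,0,0,0,0,0,0,0,0,0,0,0,-0.02,0,0,0,-0.04,0,0,0,-0.04,-1.4,0,0,-0.04,-2.8]
  grip: 0.5

```text
clock: 9.17
tcp_pos: [0.5864, 0.0108, 0.251]
tool_rot: [[0.949, 0.316, 0.004], [0.316, -0.949, -0.0], [0.003, 0.001, -1.0]]
wrist_force: [-0.5, -0.8, -0.4]
opening: 0.0441
grip_force: 0.0
```

drive_tool:
  moves: [0,0,0,-1.4,0,0,0,-2.8,0,0,0,-4.2,0,0,0,-5.6,0,0,0,-7,0,0,0,-8.4,0,0,0,-9.8,0,0,0,-11.2]

```text
clock: 9.83
tcp_pos: [0.5852, 0.0108, 0.2489]
tool_rot: [[0.268, 0.963, -0.0], [0.963, -0.268, 0.0], [0.0, -0.0, -1.0]]
wrist_force: [-0.4, 0.5, 0.4]
opening: 0.0442
grip_force: 0.0
```

drive_tool:
  moves: [0,0,0,-1.4,0,0,0,-2.8,0,0,0,-4.2,0,0,0,-5.6,0,0,0,-7,0,0,0,-8.4,0,0,0,-9.8,0,0,0,-11.2]

```text
clock: 10.5
tcp_pos: [0.5852, 0.0108, 0.2489]
tool_rot: [[-0.649, 0.761, -0.0], [0.761, 0.649, 0.0], [0.0, -0.0, -1.0]]
wrist_force: [0.4, 0.7, 0.3]
opening: 0.0438
grip_force: 0.0
```

drive_tool:
  moves: [0,0,0,-1.4,0,0,0,-2.8,0,0,0,-4.2,0,0,0,-5.6,0,0,0,-7,0,0,0,-8.4,0,0,0,-9.8,0,0,0,-10.4]

```text
clock: 11.17
tcp_pos: [0.5852, 0.0108, 0.2488]
tool_rot: [[-0.999, -0.042, -0.0], [-0.042, 0.999, 0.0], [0.0, 0.0, -1.0]]
wrist_force: [0.3, 0.5, -0.8]
opening: 0.0439
grip_force: 0.0
```

Run:
```python
from h import *
st(yaw=184.05)
s,p,W,near=cap(c0=(.586,.010)); dark=p.max(2)<75
top=near&dark&(W[...,2]>.207)&(W[...,2]<.226);rc=cv2.minAreaRect((W[top][:,:2]*1000).astype(np.float32));print("bar",rc,np.median(W[top][:,2]))
cv2.imwrite("pics/w3.png",p[:,:,::-1])
```

```text
clk 11.17 tcp [0.5852 0.0108 0.2488] xyaw -177.58 q6 -1.637 open 43.9 gf 0.0 F [ 0.25  0.53 -0.84] M [ 0.067 -0.161 -0.019] dq 0.539
togo [-0.0007 -0.0013  0.0363] yaw units -72.33
bar ((583.9380493164062, 10.313124656677246), (49.4206428527832, 16.047224044799805), 8.520341873168945) 0.21897284085720886
```

View pics/w3.png

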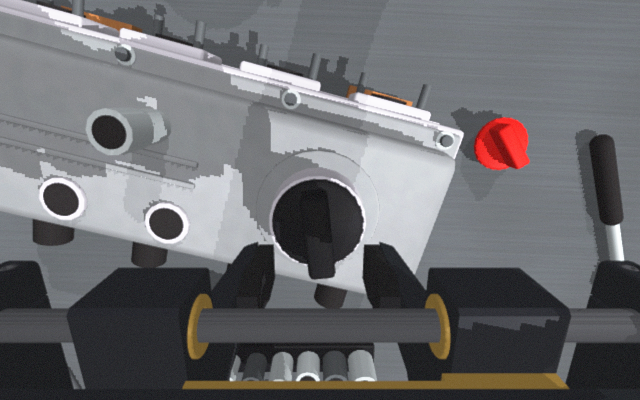

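The view shows the bar running from (318,190) to (320,270), 4.5° from the fingers, and the sockets still standing. The moves below align to it, lower and regrasp.

drive_tool:
  moves: [0,0,0,-0.9,0,0,0.02,-0.9,0,0,0.039,-0.9,0,0,0.039,-0.9,0,0,0.039,-0.9,0,0,0.039,-0.9]

```text
clock: 11.72
tcp_pos: [0.5856, 0.0108, 0.2106]
tool_rot: [[-0.994, -0.114, 0.001], [-0.114, 0.994, -0.0], [-0.001, -0.0, -1.0]]
wrist_force: [-0.1, 0.5, 0.4]
opening: 0.0439
grip_force: 0.0
```

drive_tool:
  moves: [0,0,0,0,0,0,0,0,0,0,0,0,0,0,0,0,0,0,0,0]
  grip: 0.2
  grip_force: 10

```text
clock: 12.13
tcp_pos: [0.5855, 0.0108, 0.2104]
tool_rot: [[-0.993, -0.114, 0.001], [-0.114, 0.993, -0.0], [-0.001, -0.0, -1.0]]
wrist_force: [-0.5, 0.3, -0.2]
opening: 0.0177
grip_force: 0.0
```

```bash
python3 -c "
from h import *
st();edge()"
```

```text
clk 12.13 tcp [0.5855 0.0108 0.2104] xyaw -173.44 q6 -1.709 open 17.73 gf 0.0 F [-0.54  0.34 -0.17] M [ 0.089 -0.166  0.034] dq 0.004
togo [-0.0003 -0.0013 -0.0021] yaw units -51.53
(14, 20) 394 z [0.1947 0.1953 0.1958]
(20, 25) 426 z [0.1943 0.1951 0.1957]
(25, 29) 815 z [0.1938 0.1952 0.2057]
```

drive_tool:
  moves: [0,0,0,1,0,0,0,2,0,0,0,3,0,0,0.001,4,0,0,0.001,5,0,0,0.001,6,0,0,0.001,6,0,0,0.001,6]

```text
clock: 12.85
tcp_pos: [0.5854, 0.0106, 0.209]
tool_rot: [[-0.918, 0.396, 0.0], [0.396, 0.918, -0.0], [-0.0, -0.0, -1.0]]
wrist_force: [0.4, -0.6, 0.1]
opening: 0.0176
grip_force: 0.4
```

```bash
python3 -c "
from h import *
st();edge()"
```

```text
clk 12.85 tcp [0.5854 0.0106 0.209 ] xyaw 156.69 q6 -1.188 open 17.57 gf 0.44 F [ 0.44 -0.6   0.09] M [-0.083 -0.121 -0.001] dq 0.009
togo [-0.001  -0.0008 -0.0035] yaw units 14.5
(14, 20) 399 z [0.1941 0.1946 0.1951]
(20, 25) 416 z [0.1938 0.1945 0.1951]
(25, 29) 834 z [0.1933 0.1948 0.2059]
```

drive_tool:
  moves: [0,0,0,1,0,0,0,2,0,0,0,3,0,0,0,3,0,0,0,3]

```text
clock: 13.32
tcp_pos: [0.5851, 0.0106, 0.2087]
tool_rot: [[-0.785, 0.619, -0.0], [0.619, 0.785, -0.0], [0.0, -0.0, -1.0]]
wrist_force: [-0.5, -2.0, 0.2]
opening: 0.0178
grip_force: 0.7
```

```bash
python3 -c "
from h import *
st();edge()"
```

```text
clk 13.32 tcp [0.5851 0.0106 0.2087] xyaw 141.76 q6 -0.928 open 17.82 gf 0.68 F [-0.55 -1.96  0.25] M [-0.221 -0.14  -0.008] dq 0.004
togo [-0.0013 -0.0003 -0.0038] yaw units 11.51
(14, 20) 402 z [0.1938 0.1943 0.1947]
(20, 25) 419 z [0.1934 0.1941 0.1948]
(25, 29) 848 z [0.193  0.1944 0.2058]
```

drive_tool:
  moves: [0,0,0,1,0,0,0,2,0,0,0,2,0,0,0,2]

```text
clock: 13.7
tcp_pos: [0.5849, 0.0107, 0.2087]
tool_rot: [[-0.666, 0.746, -0.001], [0.746, 0.666, -0.0], [0.001, -0.001, -1.0]]
wrist_force: [-0.7, -2.1, -1.8]
opening: 0.0174
grip_force: 0.9
```

```bash
python3 -c "
from h import *
st();edge()"
```

```text
clk 13.7 tcp [0.5849 0.0107 0.2087] xyaw 131.78 q6 -0.753 open 17.39 gf 0.87 F [-0.73 -2.13 -1.84] M [-0.327 -0.066  0.044] dq 0.001
togo [-0.0016 -0.     -0.0038] yaw units 9.52
(14, 20) 394 z [0.1935 0.194  0.1945]
(20, 25) 396 z [0.1932 0.1938 0.1945]
(25, 29) 842 z [0.1929 0.1943 0.2059]
```

drive_tool:
  moves: [0,0,0,1,0,0,0,1,0,0,0,1]

```text
clock: 14.0
tcp_pos: [0.585, 0.0108, 0.2087]
tool_rot: [[-0.599, 0.801, -0.001], [0.801, 0.599, 0.0], [0.001, -0.001, -1.0]]
wrist_force: [-1.1, -1.4, -1.6]
opening: 0.0177
grip_force: 1.0
```

```bash
python3 -c "
from h import *
st();edge()"
```

```text
clk 14.0 tcp [0.585  0.0108 0.2087] xyaw 126.76 q6 -0.666 open 17.72 gf 0.97 F [-1.1  -1.37 -1.57] M [-0.289  0.013 -0.023] dq 0.002
togo [-0.0017  0.     -0.0038] yaw units 8.51
(14, 20) 397 z [0.1934 0.1939 0.1944]
(20, 25) 408 z [0.1931 0.1937 0.1943]
(25, 29) 842 z [0.1926 0.1942 0.2061]
```

drive_tool:
  moves: [0,0,0,0.5,0,0,0,1,0,0,0,1.5,0,0,0,2,0,0,0,2,0,0,0,2]

```text
clock: 14.55
tcp_pos: [0.5849, 0.0106, 0.2086]
tool_rot: [[-0.45, 0.893, -0.001], [0.893, 0.45, -0.0], [0.0, -0.001, -1.0]]
wrist_force: [-1.8, -3.3, -2.6]
opening: 0.0178
grip_force: 2.6
```

```bash
python3 -c "
from h import *
st();edge()"
```

```text
clk 14.55 tcp [0.5849 0.0106 0.2086] xyaw 116.72 q6 -0.490 open 17.77 gf 2.65 F [-1.83 -3.33 -2.56] M [-0.451  0.07   0.023] dq 0.003
togo [-0.0014  0.0005 -0.0039] yaw units 6.5
(14, 20) 394 z [0.1933 0.1937 0.1942]
(20, 25) 422 z [0.1929 0.1936 0.1943]
(25, 29) 831 z [0.1924 0.194  0.2053]
```

drive_tool:
  moves: [0,0,0,0.5,0,0,0,1,0,0,0,1,0,0,0,1]

```text
clock: 14.93
tcp_pos: [0.5849, 0.0105, 0.2086]
tool_rot: [[-0.37, 0.929, -0.001], [0.929, 0.37, -0.0], [0.0, -0.001, -1.0]]
wrist_force: [-2.1, -3.1, -2.8]
opening: 0.0179
grip_force: 4.5
```

```bash
python3 -c "
from h import *
st();edge()"
```

```text
clk 14.93 tcp [0.5849 0.0105 0.2086] xyaw 111.69 q6 -0.403 open 17.95 gf 4.46 F [-2.14 -3.06 -2.78] M [-0.516  0.164  0.133] dq 0.002
togo [-0.0014  0.0006 -0.0039] yaw units 5.5
(14, 20) 401 z [0.1932 0.1937 0.1943]
(20, 25) 445 z [0.1929 0.1936 0.1944]
(25, 29) 833 z [0.1924 0.1939 0.2061]
```

Flange height has stopped falling at 0.1937 and the torque is rising. I'll average the torque over several readings.

```bash
cat >> h.py <<'E'
def mz(n=8):
    a=[]
    for i in range(n):
        s=r.observe();a.append([s["moment"][2],s["grip_force"],s["opening"]*1e3,*s["wrist_force"]]);r.grab_frame("top")
    a=np.array(a);print("Mz,gf,open,F",a.mean(0).round(3),"sd",a[:,:2].std(0).round(3))
E
python3 -c "
from h import *
mz()"
```

```text
Mz,gf,open,F [ 0.148  4.74  17.734 -2.267 -3.599 -3.308] sd [0.032 0.109]
```

drive_tool:
  moves: [0,0,0,0.5,0,0,0,0.5,0,0,0,0.5]

```text
clock: 15.63
tcp_pos: [0.5849, 0.0106, 0.2086]
tool_rot: [[-0.327, 0.945, -0.001], [0.945, 0.327, -0.0], [-0.0, -0.001, -1.0]]
wrist_force: [-3.1, -4.7, -3.5]
opening: 0.0177
grip_force: 7.2
```

```bash
python3 -c "
from h import *
mz();st()"
```

```text
Mz,gf,open,F [ 0.178  7.116 17.664 -2.886 -4.263 -3.6  ] sd [0.021 0.026]
clk 16.03 tcp [0.5849 0.0106 0.2086] xyaw 109.08 q6 -0.357 open 17.59 gf 7.11 F [-4.04 -3.76 -3.68] M [-0.697  0.315  0.202] dq 0.001
togo [-0.0014  0.0006 -0.0039] yaw units 4.98
```

drive_tool:
  moves: [0,0,0,0.2,0,0,0,0.4,0,0,0,0.4]

```text
clock: 16.28
tcp_pos: [0.5849, 0.0106, 0.2086]
tool_rot: [[-0.293, 0.956, -0.001], [0.956, 0.293, -0.0], [-0.0, -0.001, -1.0]]
wrist_force: [-3.6, -3.9, -4.1]
opening: 0.018
grip_force: 11.2
```

```bash
python3 -c "
from h import *
mz();st();edge()"
```

```text
Mz,gf,open,F [ 0.307 11.113 17.965 -2.876 -4.123 -3.942] sd [0.033 0.024]
clk 16.68 tcp [0.585  0.0106 0.2086] xyaw 107.10 q6 -0.323 open 17.76 gf 11.1 F [-2.76 -4.36 -3.85] M [-0.716  0.307  0.338] dq 0.001
togo [-0.0013  0.0007 -0.0039] yaw units 4.58
(14, 20) 406 z [0.1932 0.1937 0.1943]
(20, 25) 465 z [0.193  0.1936 0.1943]
(25, 29) 812 z [0.1924 0.1939 0.2058]
```

The torque climbed steeply to about 0.3 N m, so the flange is solid and hand-tight. I'll stop there, let go and lift off.

drive_tool:
  moves: [0,0,0,0,0,0,0,0,0,0,0,0,0,0,0,0,0,0,0,0,0,0,-0.03,0,0,0,-0.06,0,0,0,-0.1,0]
  grip: 0.5

```text
clock: 17.4
tcp_pos: [0.5838, 0.011, 0.3073]
tool_rot: [[-0.293, 0.956, -0.005], [0.956, 0.293, 0.001], [0.002, -0.005, -1.0]]
wrist_force: [0.5, -0.6, 1.3]
opening: 0.0442
grip_force: 0.0
```

drive_tool:
  moves: [0,0,-0.02,0,0,0,-0.02,0,0,0,-0.02,0,0,0,-0.02,0,0,0,-0.02,0,0,0,-0.02,0]

```text
clock: 17.9
tcp_pos: [0.5843, 0.0108, 0.3266]
tool_rot: [[-0.293, 0.956, -0.004], [0.956, 0.293, 0.0], [0.001, -0.004, -1.0]]
wrist_force: [-0.5, 0.6, -1.0]
opening: 0.0438
grip_force: 0.0
```

Run:
```python
from h import *
st();mz(4)
s,p,W,near=cap(c0=(.586,.010)); dark=p.max(2)<75
top=near&dark&(W[...,2]>.207)&(W[...,2]<.226);Q=W[top];rc=cv2.minAreaRect((Q[:,:2]*1000).astype(np.float32));print("bar",rc,np.median(Q[:,2]))
R=np.hypot(W[...,0]-.586,W[...,1]-.0105);k=near&dark&(R<.026)&(W[...,2]<.2)&(W[...,2]>.188);Q=W[k]
A=np.c_[Q[:,:2]-[.586,.0105],np.ones(len(Q))];print("flange",np.linalg.lstsq(A,Q[:,2],rcond=None)[0].round(4),len(Q))
cv2.imwrite("pics/w4.png",p[:,:,::-1])
```

```text
clk 17.9 tcp [0.5843 0.0108 0.3266] xyaw 107.06 q6 -0.322 open 43.81 gf 0.0 F [-0.5   0.56 -0.97] M [-0.058 -0.084  0.007] dq 0.005
togo [-0.0019  0.0016  0.1141] yaw units 4.57
Mz,gf,open,F [-1.0000e-02  0.0000e+00  4.4041e+01 -3.1300e-01  3.4500e-01 -2.1300e-01] sd [0.023 0.   ]
bar ((584.63330078125, 11.484111785888672), (16.073678970336914, 49.54566955566406), 25.31893539428711) 0.21742999082537862
flange [-0.0006  0.0002  0.1937] 1566
```

View pics/w4.png

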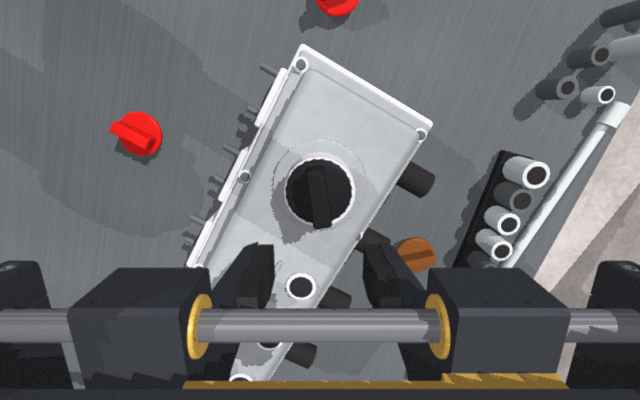

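The cap is level at (320,190), its bar top at 0.2174 m against 0.217 m expected when home. The sockets are undisturbed and the robot is clear.

```bash
python3 -c "
from station import r
print(r.job_done())"
```

```text
the job is handed in; nothing more can be done
None
```

I backed the oil cap off until it dropped level, ran it in onto the metal rim and let go. It was nipped up to about 0.3 N m, at the top of the hand-tight range, and I handed the job in at about 18 s with the sockets undisturbed.

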